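# Latch the specimen carrier

## Task

Slide the carrier's lid shut until you feel it just meet its rubber seal, swing the latch's wire loop over so that its bar drops behind the keeper on the lid, then throw the lever over past centre until it lies down and the lid is clamped. Use a gentle hand, never more than 10 N while shutting the lid and never more than 18 N on any part of the carrier; leave the bottle, flask and tip rack alone, and take your hand away at the end.

Things in the scene. Friction and masses are not known exactly. Their poses are not given: they have to be found in the camera images.
- carrier: Navy specimen carrier, 225 x 144 mm, fixed; origin on the table under its middle. Near end: solid deck (x -110 to -34, top z = 90) with a steel draw latch on its centre line (y = 0). Behind it a well of tubes under a flat grey lid, top also z = 90, that slides along x. Side guides at y = +-70 reach z = 92. It tolerates 10 N from the hand while the lid is shut, then 18 N.
- seal: Black rubber strip, 128 wide, across the deck's far edge; this origin is the carrier's. The lid's near edge closes on its soft bulb (about 10 N per mm). The bulb's face is nominally at carrier x = -20, but up to 3.5 mm either way from case to case: no reading shows it, it must be felt.
- lid (a joint): Slide of the lid (130 x 128 x 8 mm) along carrier +x, m: 0 = near edge at the nominal seal face, positive = open, at most 0.040. Starts 0.022 to 0.032. Friction about 2 N; pressed into the seal it springs back when let go. The closed latch holds it between -0.004 and -0.0055.
- ridge (a point): Middle of the top of the lid's ridge, a straight upstanding rib 10 thick (x), 70 wide (y), 22 high above the lid; at carrier x = 43 mm + lid joint, z = 112. Push or pull the lid by it.
- keeper (a point): Foot of the keeper's far (+x) face on the lid's top, at carrier x = 2 mm + lid joint, z = 90; axes as the carrier's. The keeper is a steel hook on the lid, 24 wide (y), 13 high, post 6 thick, with a 3.5 thick lip on top reaching 5.5 mm past the far face. The bail's bar must lie on the lid beyond that face, then slides in under the lip.
- lever_pivot (a point): Middle of the lever's hinge axis (along y) on the deck: carrier x = -65, y = 0, z = 106. Fixed to the carrier.
- lever (a joint): Angle of the lever, rad: 0 = towards carrier +x (keeper), pi/2 up, pi = level over the deck towards -x; stop at 3.25. Starts 0.75 to 1.1, stays where left (0.06 N m). With the bail hooked it draws from 1.7 to 2.3 on, is hardest near 2.4 (up to about 10 N at the tip), passes centre near 2.97, then snaps home by itself.
- lever_tip (a point): Middle of the lever's free end, 62 mm from the hinge axis. The lever is a flat bar, 20 wide (y), 4 thick, steel.
- bail (a joint): Angle of the bail (wire loop) relative to the lever, rad, same sense: its elevation above carrier +x is lever + bail. Hinged on the lever 14 mm from the lever's axis, 80 long. Starts 0.9 to 0.99, leaning back past upright (stop at 1.0). Slight hinge friction; falls forward onto the lid once well past upright. Lever and bail do not hinder each other.
- bail_bar (a point): Middle of the bail's crossbar: a steel round bar 8 mm thick, 36 long between the side wires' centres (wires 5 thick at y = +-18), along carrier y; 80 mm from the bail's hinge. When lying on the lid its centre is 4 mm above the lid's top.
- media_bottle: Squat glass bottle with a blue cap, 72 across, 120 high, origin under its middle; stands to the carrier's +y side. Leave alone.
- red_flask: Small clear flask with a red cap, 42 across, 85 high, origin under its middle; stands to the carrier's -y side. Leave alone.
- tip_rack: Open rack of pipette tips, 85 x 115 x 52 mm, origin under its middle; stands to the carrier's -y side. Leave alone.

How it is judged:
By the outcome, as a careful person would: the job done as asked, in the order asked, and still so for the second after the job is handed in, with the robot touching nothing.
It also fails if it takes over 72 s, if anything falls off the work surface, if the arm or the gripper's body presses on something with over 40 N, if the wrist force passes 120 N, or if a joint passes its speed limit or range.

## Robot

A 6-joint arm with a two-finger parallel gripper is mounted at the origin on the work surface. World frame = base frame: x ahead of the robot, y to its left, z up, the work surface at z = 0. Lengths are in mm, angles in rad, forces in N, time in s.
With the tool pointing down it reaches from about 350 to 775 mm from the base axis. Payload 7.3 kg.
Tool frame: the origin (TCP) lies between the finger pads; the fingertips stand 14 mm ahead of it and the grasp point (between the pads) lies 5 mm behind it; y points along the fingers, z is the direction in which the jaws open and shut, and the axes are right-handed (so a half turn about y gives the same grasp; the last joint's range is limited). The gripper opens to 92 mm and grips with 3 to 60 N. Pads are 19 mm wide; open, the fingers measure 130 mm over their backs; the gripper's body (75 mm by 190 mm) begins 47 mm behind the grasp point.
Start: joints at [1.104, 0.342, 1.524, -0, 1.275, -0.146], TCP at [165.531, 498.24, 240.741] pointing down, gripper open.
Joint ranges: [-2.53, 2.53], [-0.77, 2.02], [0.04, 2.7], [-1, 4.14], [0.28, 2.66], [-3.11, 3.11]. Speed limits (rad/s): [2.57, 2.57, 3.14, 3.14, 3.14, 3.14].

## Interface

Orientations are given as [roll, pitch, yaw] about the fixed x, y, z axes, in that order (R = Rz(yaw) Ry(pitch) Rx(roll)).
In Python, from plant import bot, vision, order gives the robot as it stands.
- The arm moves only by the tool apply_moves, never from a script. Its argument "rows" is a list of rows, each a list of 3 entries, a list of its own where there are three numbers: the shift along the tool's x, y, z in cm, then the turn about the tool's y in rad, then the finger opening in cm, from 0 to 9.18. A call has 1 to 5 rows; each row is the pose to reach, as a shift and turn from the pose measured when the call began, along the tool's axes at that moment; what a row does not reach only later rows make up. A row lasts 1/8 s, in which the tool goes at most 62.5 mm and 10.7 degrees, less where a joint would pass 70% of its speed; a pose out of reach is approached as far as the arm can. A call with a gripper value outside its range is refused whole. The fingers move at their own pace and stop on an object; the grip force is fixed at half the most. Time passes only in rows, so rows that repeat a pose let the fingers close. It gives the time, the measured TCP pose, the force and the opening at its end, in the units of the state.
- bot.get_obs(): the state, without advancing time (a new reading comes with each control period).
- vision.capture(name): name is "side" or "top"; returns the picture (480x640x3 uint8, red, green, blue); there is no depth.
- vision.camera_info(name): a dict with "mtx" (3x3 intrinsics, pixels), "distortion" ([k1, k2, p1, p2, k3] as OpenCV has them; the pictures are not rectified), "rvec" (rotation vector, rad) and "tvec" (3), from world to camera coordinates, as OpenCV has them. Camera axes: x right, y down, z forward; pixel columns grow to the right and rows downward; lengths in mm; the calibration is good to about 2 mm. A picture is of the moment at which its call begins. camera_info takes no time and is no camera call.
- order.close_job(): hands the job in, once; it reports no verdict.
The state is a dict: "time": time; "joint_positions": joint angles; "dq": joint speeds; "tau": joint torques, N m; "tool_pos": TCP position; "tcp_rot": TCP orientation; "contact_force": force on the tool from outside, world axes, zero at the start; "moment": the same for the moment, N m; "grip_width": finger opening in mm.
Only numpy, scipy, OpenCV 4.12 (cv2) and the standard library are available. Lean on these libraries where they do the work, as an engineer would, in place of code of your own. Each camera call takes 0.05 s, during which the arm holds its last target.

## Working session

There is one attempt and no reset: what is moved stays moved. The work goes in short steps, Python scripts to look and compute and a tool call to move; the robot and the scene stay as the last step left them, time stands still between calls to the robot, and variables do not carry over. Pictures are saved under pics/ and viewed, and the job is handed in when it is done.

Besides the shell and the picture viewer there is one more tool, called after "Emit:" as name(argument=value, ...), one argument or row to a line, values as JSON. apply_moves: Moves the arm, as the interface text tells. Its arguments: {"type":"object","properties":{"rows":{"type":"array","items":{"type":"array"}}},"required":["rows"]}

```bash
ls; mkdir -p pics; python3 - <<'E'
from plant import bot, vision, order
import cv2
print(bot.get_obs())
for n in("side","top"):
    im=vision.capture(n); cv2.imwrite(f"pics/{n}0.png",im[:,:,::-1]); print(n,vision.camera_info(n))
E
```

```text
pics
{'time': 0.0, 'joint_positions': array([ 1.10400152e+00,  3.42711047e-01,  1.52502559e+00,  2.64855363e-05,
        1.27538835e+00, -1.46018060e-01]), 'dq': array([ 0.0008561 ,  0.00086207,  0.00082558,  0.00168019, -0.00041187,
       -0.00088063]), 'tau': array([ 1.49166641e-03, -4.31238878e+01, -2.44227934e+01,  7.19159818e-02,
        5.57240762e-02, -1.14369861e-04]), 'tool_pos': array([165.33937582, 497.87820892, 240.048013  ]), 'tcp_rot': array([-1.57230867e+00,  2.48011466e-04, -3.20784666e-01]), 'contact_force': array([ 0.51773012,  0.12224458, -0.61937433]), 'moment': array([-0.02733175,  0.01846599,  0.02495104]), 'grip_width': 91.93791444768551}
side {'mtx': array([[467.60347068,   0.        , 325.40656556],
       [  0.        , 467.60347068, 233.97022861],
       [  0.        ,   0.        ,   1.        ]]), 'distortion': array([-0.11676215,  0.        ,  0.        ,  0.        ,  0.        ]), 'rvec': array([ 2.33653342, -0.72517152,  0.27014662]), 'tvec': array([-495.69358866,  358.26672909,  726.59964461])}
top {'mtx': array([[616.92448256,   0.        , 325.48949362],
       [  0.        , 616.92448256, 242.53844293],
       [  0.        ,   0.        ,   1.        ]]), 'distortion': array([-0.19635669,  0.        ,  0.        ,  0.        ,  0.        ]), 'rvec': array([ 2.20067106, -2.16935983,  0.05378643]), 'tvec': array([ 17.55289915, 641.65308576, 965.81424396])}
```

View pics/side0.png

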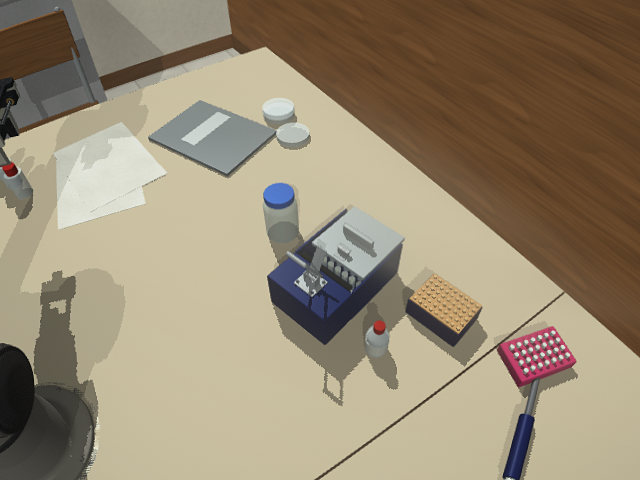

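View pics/top0.png

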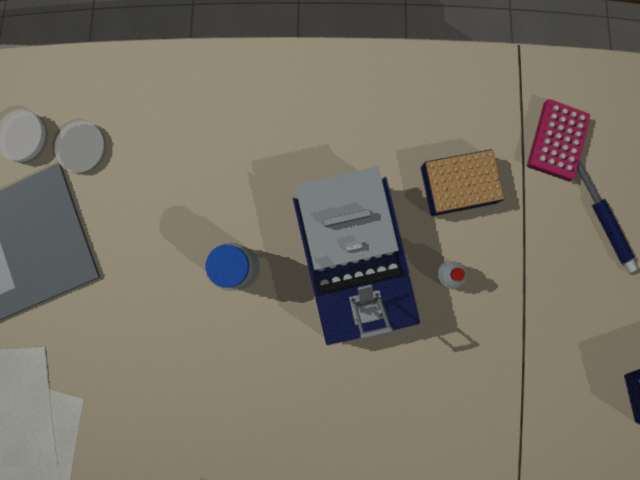

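The carrier sits at about top-view pixel (355,260), with its near (latch) end facing the robot. The bottle is at (228,266), the flask at (455,274) and the rack at (463,182). I'll zoom in to pick corner points.

```bash
python3 - <<'E'
import cv2
a=cv2.imread("pics/top0.png")[160:350,285:425]; cv2.imwrite("pics/t0z.png",cv2.resize(a,None,fx=3.1,fy=3.1,interpolation=cv2.INTER_CUBIC))
a=cv2.imread("pics/side0.png")[195:350,260:415]; cv2.imwrite("pics/s0z.png",cv2.resize(a,None,fx=3.8,fy=3.8,interpolation=cv2.INTER_CUBIC))
E
```

```text
(no output)
```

View pics/t0z.png

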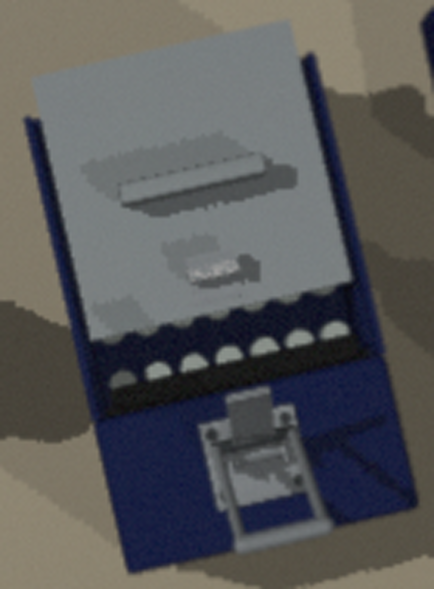

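View pics/s0z.png

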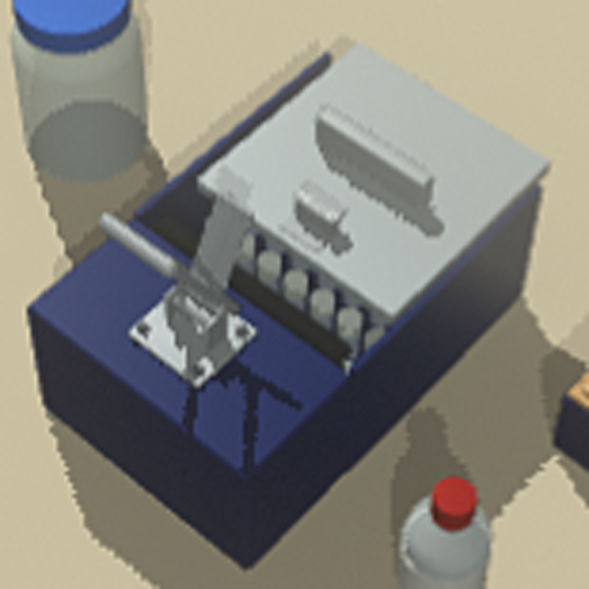

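```bash
cat > h.py <<'E'
import numpy as np, cv2
from scipy.optimize import least_squares
from plant import bot, vision, order
CI={n:vision.camera_info(n) for n in("side","top")}
def proj(n,P,off=0):
    c=CI[n]; return cv2.projectPoints(np.asarray(P,float).reshape(-1,3)+off,c["rvec"],c["tvec"],c["mtx"],c["distortion"])[0].reshape(-1,2)
def c2w(p,P):
    x,y,th=p[:3]; P=np.asarray(P,float).reshape(-1,3); c,s=np.cos(th),np.sin(th)
    return np.c_[x+c*P[:,0]-s*P[:,1],y+s*P[:,0]+c*P[:,1],P[:,2]]
E
cat > fit.py <<'E'
from h import *
t=lambda u,v:(285+u/3.1-.3,160+v/3.1-.3); s=lambda u,v:(260+u/3.8-.3,195+v/3.8-.3)
def model(q):
    d,L,B=q[3:6]
    hx=-65+14*np.cos(L);hz=106+14*np.sin(L);bx=hx+80*np.cos(L+B);bz=hz+80*np.sin(L+B)
    lx,lz=-65+62*np.cos(L),106+62*np.sin(L)
    T=[((130,573),(-112.5,72,90)),((417,505),(-112.5,-72,90)),
     ((35,75),(110+d,64,90)),((293,20),(110+d,-64,90)),((92,342),(-20+d,64,90)),((352,283),(-20+d,-64,90)),
     ((120,187),(48+d,35,112)),((262,157),(48+d,-35,112)),
     ((284,535),(bx,0,bz)),((249,390),(lx,0,lz))]
    S=[((30,312),(-112.5,72,90)),((248,472),(-112.5,-72,90)),((248,570),(-112.5,-72,0)),((42,408),(-112.5,72,0)),
     ((550,163),(110+d,-64,90)),((398,318),(-20+d,-64,90)),((200,180),(-20+d,64,90)),((352,40),(110+d,64,90)),
     ((142,240),(bx,0,bz)),((235,190),(lx,0,lz))]
    return T,S
def res(q,full=False):
    T,S=model(q); r=[]
    for n,f,A,o in(("top",t,T,q[6:9]),("side",s,S,q[9:12])):
        r.append(proj(n,c2w(q,[a[1] for a in A]),o)-np.array([f(*a[0]) for a in A]))
    if full: return r
    return np.r_[r[0].ravel(),r[1].ravel(),q[6:]/2.]
q0=np.r_[560,0,-.2,27,.9,.95,np.zeros(6)]
q=least_squares(res,q0,loss="soft_l1").x
print(q.round(3)); 
for r in res(q,True):print(r.round(1).tolist())
E
python3 fit.py
```

```text
[ 6.13715e+02 -1.89860e+01  2.37000e-01  1.85250e+01  1.14200e+00
  9.76000e-01 -1.19600e+00 -1.19600e+00 -2.13000e-01  1.19600e+00
  1.19600e+00  9.42000e-01]
[[-0.9, -0.0], [1.3, 0.1], [-0.6, 1.3], [-0.5, 0.3], [0.1, 0.0], [0.3, -0.1], [-0.2, -0.4], [0.9, -1.3], [-0.1, -0.8], [-0.2, 0.3]]
[[-1.0, -2.6], [0.2, 1.3], [0.3, 0.4], [0.3, -1.1], [0.2, -0.2], [-1.6, -0.5], [-1.1, -0.3], [1.8, 0.7], [-0.3, 0.8], [1.0, 1.7]]
```

```bash
cat > fit2.py <<'E'
exec(open('fit.py').read().split("q0=")[0])
_m=model
def model(q):
    T,S=_m(q); xe=q[12]
    f=lambda A:[(a,(xe,)+b[1:] if b[0]==-112.5 else b) for a,b in A]
    T=f(T);S=f(S)
    T+=[((27,118),(112.5,72,92)),((316,55),(112.5,-72,92)),((104,417),(-34,64,90)),((370,354),(-34,-64,90))]
    return T,S
_r=res
def res(q,full=False):
    r=_r(q,full)
    return r if full else np.r_[r[:-7],q[6:12]/2.]
lo=np.r_[400,-200,-1,20,.7,.88,-6*np.ones(6),-118];hi=np.r_[800,200,1,34,1.15,1.0,6*np.ones(6),-105]
q=least_squares(res,np.r_[614,-19,.237,25,.95,.95,np.zeros(6),-111],bounds=(lo,hi),loss="soft_l1").x
print(q.round(3))
for r in res(q,True):print(r.round(1).tolist())
E
python3 fit2.py
```

```text
[ 6.11071e+02 -1.96160e+01  2.37000e-01  2.12670e+01  1.09400e+00
  9.96000e-01 -1.23100e+00 -1.13900e+00 -1.72000e-01  1.23100e+00
  1.13900e+00  8.86000e-01 -1.09777e+02]
[[-1.0, -0.0], [1.2, 0.2], [-0.6, 1.2], [-0.5, 0.3], [0.0, 0.0], [0.3, -0.0], [-0.2, -0.4], [0.9, -1.3], [-0.2, -0.6], [-0.3, 0.4], [-0.6, 0.5], [0.2, -0.3], [1.4, -0.9], [-0.2, 0.2]]
[[-0.9, -2.6], [0.2, 1.3], [0.2, 0.4], [0.3, -1.1], [0.2, -0.2], [-1.6, -0.4], [-1.0, -0.3], [1.9, 0.7], [-0.3, 0.5], [1.0, 2.2]]
```

The first estimate puts the carrier at about (611, -20) with yaw 0.237 and the lid about 22 mm open. Next is a helper that turns carrier-frame goals into tool shifts.

```bash
cat >> h.py <<'E'
CAR=np.array([611.1,-19.6,.237])
from scipy.spatial.transform import Rotation as Ro
def st(car=CAR):
    o=bot.get_obs(); p=o["tool_pos"]; c,s=np.cos(car[2]),np.sin(car[2]); d=p-np.r_[car[:2],0]
    R=Ro.from_euler("xyz",o["tcp_rot"]).as_matrix()
    return o,R,np.r_[c*d[0]+s*d[1],-s*d[0]+c*d[1],d[2]]
def goal(P,yaw=None,car=CAR):
    o,R,cp=st(car); w=c2w(car,P)[0]
    d=R.T@(w-o["tool_pos"])/10
    fz=o["contact_force"]; c,s=np.cos(car[2]),np.sin(car[2])
    print("t",round(o["time"],2),"car",cp.round(1),"rot",o["tcp_rot"].round(3),"F car",np.r_[c*fz[0]+s*fz[1],-s*fz[0]+c*fz[1],fz[2]].round(2),"w",o["grip_width"].round(1))
    print(" shift cm",d.round(2),"turn",round(-((car[2] if yaw is None else yaw)-o["tcp_rot"][2]),3))
E
python3 - <<'E'
from h import *
goal([100,0,240])
E
```

```text
Traceback (most recent call last):
  File "h.py", line 20, in goal
    print("t",round(o["time"],2),"car",cp.round(1),"rot",o["tcp_rot"].round(3),"F car",np.r_[c*fz[0]+s*fz[1],-s*fz[0]+c*fz[1],fz[2]].round(2),"w",o["grip_width"].round(1))
                                                                                                                                                  ^^^^^^^^^^^^^^^^^^^^^
AttributeError: 'float' object has no attribute 'round'
```

```bash
sed -i 's/o\["grip_width"\].round(1)/round(float(o["grip_width"]),1)/' h.py
python3 - <<'E'
from h import *
goal([100,0,240])
E
```

```text
t 0.1 car [-311.8  607.7  240.1] rot [-1.572  0.    -0.321] F car [-0.39  0.03  0.24] w 91.6
 shift cm [ 6.710e+01  4.000e-02 -2.977e+01] turn -0.558
```

Emit:
apply_moves(
  rows=[
    [[5.5,0,-2.5],-0.18,0],
    [[11,0,-5],-0.36,0],
    [[16.5,0,-7.4],-0.55,0],
    [[22,0,-9.8],-0.56,0],
    [[27,0,-12],-0.56,0],
  ],
)

```text
time: 0.72
tool_pos: [380.8, 301.0, 240.1]
tcp_rot: [-1.572, 0.001, 0.24]
contact_force: [1.1, 1.2, 0.0]
grip_width: 46.5
```

```bash
python3 - <<'E'
from h import *
goal([100,0,240])
E
```

```text
t 0.72 car [-148.6  365.7  240.1] rot [-1.572e+00  1.000e-03  2.400e-01] F car [1.36 0.89 0.02] w 46.5
 shift cm [ 2.473e+01  2.000e-02 -3.665e+01] turn 0.003
```

Emit:
apply_moves(
  rows=[
    [[3.3,0,-4.9],0,0],
    [[6.6,0,-9.8],0,0],
    [[9.9,0,-14.7],0,0],
    [[13.2,0,-19.6],0,0],
    [[16.5,0,-24.5],0,0],
  ],
)

```text
time: 1.35
tool_pos: [600.5, 100.8, 239.7]
tcp_rot: [-1.571, 0.002, 0.24]
contact_force: [0.6, -0.0, -0.3]
grip_width: 1.3
```

Emit:
apply_moves(
  rows=[
    [[3,0,-4.4],0,0],
    [[6,0,-8.8],0,0],
    [[8.2,0,-12.1],0,0],
    [[8.2,0,-12.1],0,0],
  ],
)

```text
time: 1.85
tool_pos: [709.8, 0.1, 237.4]
tcp_rot: [-1.571, 0.004, 0.237]
contact_force: [-0.0, 0.2, -0.1]
grip_width: 0.4
```

```bash
python3 - <<'E'
from h import *
goal([95,0,118])
im=vision.capture("side")
cv2.imwrite("pics/side1.png",im[:,:,::-1])
im=vision.capture("top")
cv2.imwrite("pics/top1.png",im[:,:,::-1])
E
```

```text
t 1.85 car [100.6  -4.1 237.4] rot [-1.571  0.004  0.237] F car [ 0.01  0.17 -0.08] w 0.4
 shift cm [-0.51 11.94  0.41] turn -0.0
```

View pics/side1.png

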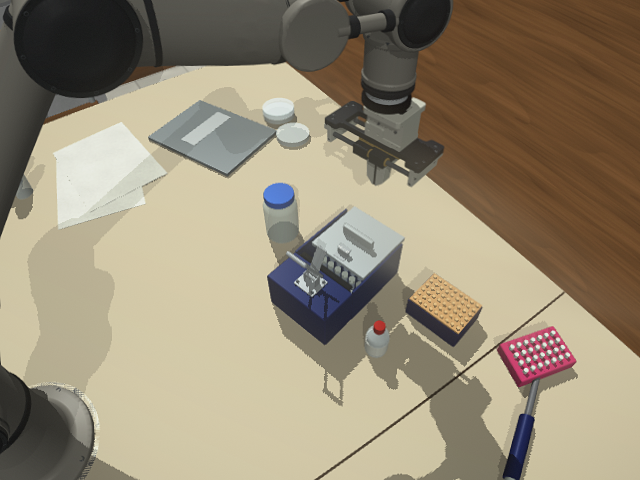

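The gripper is clear above the far part of the lid, with its fingertips at pixel (378,175). Now I'll go down behind the ridge.

Emit:
apply_moves(
  rows=[
    [[-0.5,4.5,0.4],0,0],
    [[-0.5,9,0.4],0,0],
    [[-0.5,11.5,0.4],0,0],
    [[-0.5,12.4,0.4],0,0],
    [[-0.5,12.4,0.4],0,0],
  ],
)

```text
time: 2.58
tool_pos: [702.1, 6.2, 115.1]
tcp_rot: [-1.57, 0.003, 0.241]
contact_force: [0.9, 0.9, 0.6]
grip_width: 0.5
```

```bash
python3 - <<'E'
from h import *
goal([79.5,0,112])
E
```

```text
t 2.58 car [ 94.5   3.7 115.1] rot [-1.57   0.003  0.241] F car [1.08 0.68 0.64] w 0.5
 shift cm [-1.5   0.32 -0.37] turn 0.004
```

Emit:
apply_moves(
  rows=[
    [[-0.3,0.1,-0.1],0,0],
    [[-0.6,0.2,-0.2],0,0],
    [[-0.9,0.3,-0.3],0,0],
    [[-1.1,0.3,-0.4],0,0],
    [[-1.2,0.3,-0.4],0,0],
  ],
)

```text
time: 3.2
tool_pos: [691.3, -0.7, 112.3]
tcp_rot: [-1.57, 0.003, 0.24]
contact_force: [0.4, -0.7, -0.1]
grip_width: 0.5
```

Emit:
apply_moves(
  rows=[
    [[-0.1,0,0],0,0],
    [[-0.15,0,0],0,0],
    [[-0.2,0,0],0,0],
    [[-0.2,0,0],0,0],
  ],
)

```text
time: 3.7
tool_pos: [689.5, -1.1, 112.3]
tcp_rot: [-1.571, 0.003, 0.24]
contact_force: [1.3, -0.6, -0.7]
grip_width: 0.3
```

```bash
python3 - <<'E'
from h import *
goal([79.5,0,112])
E
```

```text
t 3.7 car [ 80.6  -0.5 112.3] rot [-1.571  0.003  0.24 ] F car [ 1.11 -0.92 -0.71] w 0.3
 shift cm [-0.11  0.03  0.05] turn 0.003
```

Emit:
apply_moves(
  rows=[
    [[-0.05,0,0],0,0],
    [[-0.1,0,0],0,0],
    [[-0.15,0,0],0,0],
  ],
)

```text
time: 4.08
tool_pos: [688.1, -1.5, 112.3]
tcp_rot: [-1.571, 0.003, 0.24]
contact_force: [2.7, 0.5, -1.0]
grip_width: 0.3
```

Emit:
apply_moves(
  rows=[
    [[-0.05,0,0],0,0],
    [[-0.1,0,0],0,0],
    [[-0.15,0,0],0,0],
  ],
)

```text
time: 4.45
tool_pos: [686.7, -1.8, 112.3]
tcp_rot: [-1.571, 0.003, 0.24]
contact_force: [2.9, 1.2, -0.5]
grip_width: 0.6
```

Emit:
apply_moves(
  rows=[
    [[-0.05,0,0],0,0],
    [[-0.1,0,0],0,0],
    [[-0.15,0,0],0,0],
  ],
)

```text
time: 4.82
tool_pos: [685.2, -2.2, 112.3]
tcp_rot: [-1.571, 0.003, 0.24]
contact_force: [2.3, 0.4, -1.2]
grip_width: 0.3
```

Emit:
apply_moves(
  rows=[
    [[-0.1,0,0],0,0],
    [[-0.2,0,0],0,0],
    [[-0.3,0,0],0,0],
    [[-0.4,0,0],0,0],
    [[-0.45,0,0],0,0],
  ],
)

```text
time: 5.45
tool_pos: [680.7, -3.3, 112.3]
tcp_rot: [-1.57, 0.003, 0.24]
contact_force: [2.1, 0.3, -0.9]
grip_width: 0.5
```

Emit:
apply_moves(
  rows=[
    [[-0.1,0,0],0,0],
    [[-0.2,0,0],0,0],
    [[-0.3,0,0],0,0],
    [[-0.4,0,0],0,0],
    [[-0.45,0,0],0,0],
  ],
)

```text
time: 6.08
tool_pos: [676.2, -4.4, 112.3]
tcp_rot: [-1.571, 0.003, 0.24]
contact_force: [2.0, 0.7, -1.8]
grip_width: 0.3
```

```bash
python3 - <<'E'
from h import *
goal([64,0,112])
E
```

```text
t 6.08 car [ 66.9  -0.5 112.3] rot [-1.571  0.003  0.24 ] F car [ 2.09  0.17 -1.76] w 0.3
 shift cm [-0.29  0.03  0.05] turn 0.003
```

Emit:
apply_moves(
  rows=[
    [[-0.06,0,0],0,0],
    [[-0.12,0,0],0,0],
    [[-0.18,0,0],0,0],
    [[-0.24,0,0],0,0],
    [[-0.28,0,0],0,0],
  ],
)

```text
time: 6.7
tool_pos: [673.5, -5.1, 112.3]
tcp_rot: [-1.57, 0.003, 0.24]
contact_force: [2.4, 0.4, -2.0]
grip_width: 0.3
```

Emit:
apply_moves(
  rows=[
    [[-0.03,0,0],0,0],
    [[-0.06,0,0],0,0],
  ],
)

```text
time: 6.95
tool_pos: [672.9, -5.2, 112.3]
tcp_rot: [-1.57, 0.003, 0.24]
contact_force: [1.8, 1.5, -1.1]
grip_width: 0.1
```

Emit:
apply_moves(
  rows=[
    [[-0.03,0,0],0,0],
    [[-0.06,0,0],0,0],
  ],
)

```text
time: 7.2
tool_pos: [672.3, -5.4, 112.3]
tcp_rot: [-1.57, 0.003, 0.24]
contact_force: [1.8, -0.1, -1.8]
grip_width: 0.1
```

Emit:
apply_moves(
  rows=[
    [[-0.03,0,0],0,0],
    [[-0.06,0,0],0,0],
  ],
)

```text
time: 7.45
tool_pos: [671.7, -5.5, 112.3]
tcp_rot: [-1.57, 0.003, 0.24]
contact_force: [2.0, -0.1, -1.0]
grip_width: 0.4
```

Emit:
apply_moves(
  rows=[
    [[-0.03,0,0],0,0],
    [[-0.06,0,0],0,0],
  ],
)

```text
time: 7.7
tool_pos: [671.1, -5.6, 112.3]
tcp_rot: [-1.57, 0.003, 0.24]
contact_force: [2.1, 0.3, -1.1]
grip_width: 0.2
```

Emit:
apply_moves(
  rows=[
    [[-0.02,0,0],0,0],
    [[-0.04,0,0],0,0],
  ],
)

```text
time: 7.95
tool_pos: [670.7, -5.8, 112.3]
tcp_rot: [-1.57, 0.003, 0.24]
contact_force: [1.2, -0.5, -1.0]
grip_width: 0.5
```

Emit:
apply_moves(
  rows=[
    [[-0.02,0,0],0,0],
    [[-0.04,0,0],0,0],
  ],
)

```text
time: 8.2
tool_pos: [670.2, -5.9, 112.3]
tcp_rot: [-1.57, 0.003, 0.24]
contact_force: [1.2, -0.7, -1.0]
grip_width: 0.4
```

Emit:
apply_moves(
  rows=[
    [[-0.02,0,0],0,0],
    [[-0.03,0,0],0,0],
  ],
)

```text
time: 8.45
tool_pos: [670.0, -5.9, 112.3]
tcp_rot: [-1.57, 0.003, 0.24]
contact_force: [0.6, -0.0, -1.5]
grip_width: 0.3
```

Emit:
apply_moves(
  rows=[
    [[-0.02,0,0],0,0],
    [[-0.03,0,0],0,0],
  ],
)

```text
time: 8.7
tool_pos: [669.6, -6.0, 112.3]
tcp_rot: [-1.57, 0.003, 0.24]
contact_force: [1.4, 0.2, -1.6]
grip_width: 0.5
```

Emit:
apply_moves(
  rows=[
    [[-0.02,0,0],0,0],
    [[-0.03,0,0],0,0],
  ],
)

```text
time: 8.95
tool_pos: [669.3, -6.1, 112.3]
tcp_rot: [-1.57, 0.003, 0.24]
contact_force: [2.5, 0.0, -1.2]
grip_width: 0.5
```

Emit:
apply_moves(
  rows=[
    [[-0.02,0,0],0,0],
    [[-0.03,0,0],0,0],
  ],
)

```text
time: 9.2
tool_pos: [669.0, -6.1, 112.3]
tcp_rot: [-1.57, 0.003, 0.24]
contact_force: [2.4, -0.4, -1.8]
grip_width: 0.2
```

Emit:
apply_moves(
  rows=[
    [[-0.02,0,0],0,0],
    [[-0.03,0,0],0,0],
  ],
)

```text
time: 9.45
tool_pos: [668.7, -6.2, 112.3]
tcp_rot: [-1.57, 0.003, 0.24]
contact_force: [1.3, -0.6, -1.1]
grip_width: 0.7
```

Emit:
apply_moves(
  rows=[
    [[-0.02,0,0],0,0],
    [[-0.03,0,0],0,0],
  ],
)

```text
time: 9.7
tool_pos: [668.4, -6.3, 112.3]
tcp_rot: [-1.57, 0.003, 0.24]
contact_force: [2.5, 0.4, -1.2]
grip_width: 0.4
```

Emit:
apply_moves(
  rows=[
    [[-0.02,0,0],0,0],
    [[-0.04,0,0],0,0],
  ],
)

```text
time: 9.95
tool_pos: [668.0, -6.4, 112.3]
tcp_rot: [-1.57, 0.003, 0.24]
contact_force: [1.4, -0.4, -1.0]
grip_width: 0.6
```

Emit:
apply_moves(
  rows=[
    [[-0.02,0,0],0,0],
    [[-0.03,0,0],0,0],
  ],
)

```text
time: 10.2
tool_pos: [667.7, -6.5, 112.3]
tcp_rot: [-1.57, 0.003, 0.24]
contact_force: [1.8, 0.2, -1.0]
grip_width: 0.0
```

Emit:
apply_moves(
  rows=[
    [[-0.02,0,0],0,0],
    [[-0.04,0,0],0,0],
  ],
)

```text
time: 10.45
tool_pos: [667.3, -6.6, 112.3]
tcp_rot: [-1.57, 0.003, 0.24]
contact_force: [2.0, -0.4, -1.9]
grip_width: 0.4
```

Emit:
apply_moves(
  rows=[
    [[-0.02,0,0],0,0],
    [[-0.03,0,0],0,0],
  ],
)

```text
time: 10.7
tool_pos: [667.0, -6.6, 112.3]
tcp_rot: [-1.57, 0.003, 0.24]
contact_force: [2.1, 0.3, -1.6]
grip_width: 0.4
```

Emit:
apply_moves(
  rows=[
    [[-0.02,0,0],0,0],
    [[-0.04,0,0],0,0],
  ],
)

```text
time: 10.95
tool_pos: [666.6, -6.8, 112.3]
tcp_rot: [-1.57, 0.003, 0.24]
contact_force: [2.4, 0.9, -1.0]
grip_width: 0.7
```

Emit:
apply_moves(
  rows=[
    [[-0.02,0,0],0,0],
    [[-0.03,0,0],0,0],
  ],
)

```text
time: 11.2
tool_pos: [666.3, -6.8, 112.3]
tcp_rot: [-1.57, 0.003, 0.24]
contact_force: [2.1, 0.1, -1.6]
grip_width: 0.3
```

Emit:
apply_moves(
  rows=[
    [[-0.02,0,0],0,0],
    [[-0.04,0,0],0,0],
  ],
)

```text
time: 11.45
tool_pos: [665.9, -6.9, 112.3]
tcp_rot: [-1.57, 0.003, 0.24]
contact_force: [2.1, 1.1, -2.3]
grip_width: 0.3
```

Emit:
apply_moves(
  rows=[
    [[-0.02,0,0],0,0],
    [[-0.03,0,0],0,0],
  ],
)

```text
time: 11.7
tool_pos: [665.7, -7.0, 112.3]
tcp_rot: [-1.57, 0.003, 0.24]
contact_force: [3.4, -0.1, -1.1]
grip_width: 0.2
```

Emit:
apply_moves(
  rows=[
    [[-0.02,0,0],0,0],
    [[-0.02,0,0],0,0],
  ],
)

```text
time: 11.95
tool_pos: [665.7, -7.0, 112.3]
tcp_rot: [-1.57, 0.002, 0.24]
contact_force: [2.8, 1.1, -2.1]
grip_width: 0.5
```

```bash
python3 - <<'E'
from h import *
goal([54,0,112])
E
```

```text
t 11.95 car [ 56.   -0.5 112.3] rot [-1.57   0.002  0.24 ] F car [ 2.97  0.38 -2.15] w 0.5
 shift cm [-0.2   0.03  0.05] turn 0.003
```

Emit:
apply_moves(
  rows=[
    [[-0.03,0,0],0,0],
    [[-0.03,0,0],0,0],
  ],
)

```text
time: 12.2
tool_pos: [665.6, -7.0, 112.3]
tcp_rot: [-1.571, 0.002, 0.24]
contact_force: [3.9, 0.6, -2.7]
grip_width: 0.5
```

Emit:
apply_moves(
  rows=[
    [[-0.04,0,0],0,0],
    [[-0.04,0,0],0,0],
  ],
)

```text
time: 12.45
tool_pos: [665.4, -7.0, 112.3]
tcp_rot: [-1.571, 0.001, 0.24]
contact_force: [5.7, 1.2, -3.1]
grip_width: 0.1
```

The seal is met: the force rose from about 2 N to about 6 N and the motion stalled at TCP carrier x ≈ 55.7. I'll back off now.

Emit:
apply_moves(
  rows=[
    [[0.1,0,0],0,0],
    [[0.4,0,0],0,0],
    [[0.8,-2,0],0,0],
    [[0.8,-7,0],0,0],
    [[0.8,-12.5,0],0,0],
  ],
)

```text
time: 13.08
tool_pos: [672.5, -5.2, 237.9]
tcp_rot: [-1.57, 0.004, 0.24]
contact_force: [0.9, 0.3, 0.4]
grip_width: 0.5
```

```bash
python3 - <<'E'
from h import *
goal([-135,0,235])
E
```

```text
t 13.07 car [ 63.1  -0.4 237.9] rot [-1.57   0.004  0.24 ] F car [0.91 0.1  0.36] w 0.5
 shift cm [-19.81   0.38   0.1 ] turn 0.003
```

Emit:
apply_moves(
  rows=[
    [[-5,0,0],0,0],
    [[-10,0,0],0,0],
    [[-15,0,0],0,0],
    [[-19.8,0,0.1],0,0],
    [[-19.8,0,0.1],0,0],
  ],
)

```text
time: 13.7
tool_pos: [477.1, -51.5, 239.2]
tcp_rot: [-1.569, 0.006, 0.239]
contact_force: [-0.0, -0.5, 0.3]
grip_width: 0.4
```

```bash
python3 - <<'E'
from h import *
goal([-135,0,198])
for n in("side","top"):
    im=vision.capture(n); cv2.imwrite(f"pics/{n}2.png",im[:,:,::-1])
E
python3 - <<'E'
import cv2
a=cv2.imread("pics/top2.png")[160:350,285:425]; cv2.imwrite("pics/t2z.png",cv2.resize(a,None,fx=3.1,fy=3.1,interpolation=cv2.INTER_CUBIC))
a=cv2.imread("pics/side2.png")[145:350,230:435]; cv2.imwrite("pics/s2z.png",cv2.resize(a,None,fx=2.9,fy=2.9,interpolation=cv2.INTER_CUBIC))
E
```

```text
t 13.7 car [-137.7    0.4  239.2] rot [-1.569  0.006  0.239] F car [-0.14 -0.53  0.25] w 0.4
 shift cm [ 0.3   4.12 -0.05] turn 0.002
```

View pics/s2z.png

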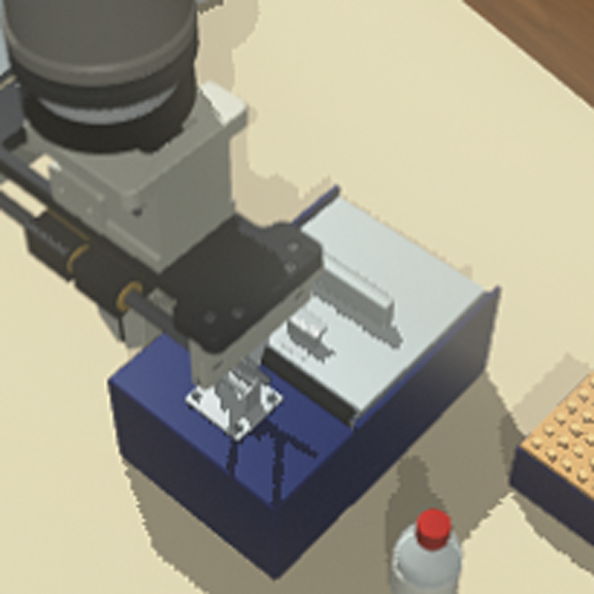

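View pics/t2z.png

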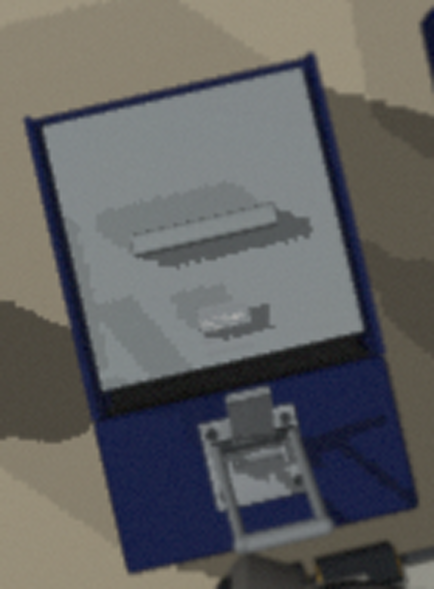

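The lid's near edge now meets the seal in the top view (about (105,390) to (365,335) in the crop). The bail still leans back over the deck, with its bar at about (284,535). I'll lower the fingers behind it and push.

Emit:
apply_moves(
  rows=[
    [[0.2,2,0],0,0],
    [[0.2,4.5,0],0,0],
    [[0.2,4.5,0],0,0],
  ],
)

```text
time: 14.18
tool_pos: [482.4, -50.7, 193.0]
tcp_rot: [-1.569, 0.006, 0.24]
contact_force: [-0.8, 0.3, -0.2]
grip_width: 0.5
```

Emit:
apply_moves(
  rows=[
    [[0.5,0,0],0,0],
    [[1,0,0],0,0],
    [[1.5,0,0],0,0],
    [[2,0,0],0,0],
  ],
)

```text
time: 14.68
tool_pos: [502.3, -45.8, 193.2]
tcp_rot: [-1.569, 0.005, 0.24]
contact_force: [0.2, -0.4, 0.8]
grip_width: 0.2
```

```bash
python3 - <<'E'
from h import *
goal([-110,0,194])
E
```

```text
t 14.68 car [-1.119e+02  1.000e-01  1.932e+02] rot [-1.569  0.005  0.24 ] F car [ 0.07 -0.48  0.82] w 0.2
 shift cm [ 0.19 -0.08 -0.01] turn 0.003
```

Emit:
apply_moves(
  rows=[
    [[0.3,0,0],0,0],
    [[0.6,0,0],0,0],
    [[1,0,0],0,0],
    [[1.4,0,0],0,0],
    [[1.8,0,0],0,0],
  ],
)

```text
time: 15.3
tool_pos: [520.0, -41.5, 193.1]
tcp_rot: [-1.569, 0.006, 0.24]
contact_force: [0.4, 0.1, -0.4]
grip_width: 0.1
```

Emit:
apply_moves(
  rows=[
    [[0.4,0,0],0,0],
    [[0.8,0,0],0,0],
    [[1.2,0,0],0,0],
    [[1.6,0,0],0,0],
    [[2,0,0],0,0],
  ],
)

```text
time: 15.92
tool_pos: [539.8, -36.7, 193.0]
tcp_rot: [-1.569, 0.005, 0.24]
contact_force: [0.4, -1.3, 0.2]
grip_width: 0.3
```

```bash
python3 - <<'E'
from h import *
goal([-48,0,194])
im=vision.capture("top"); a=im[160:350,285:425,::-1]; cv2.imwrite("pics/t3z.png",cv2.resize(a,None,fx=3.1,fy=3.1,interpolation=cv2.INTER_CUBIC))
im=vision.capture("side"); a=im[145:350,230:435,::-1]; cv2.imwrite("pics/s3z.png",cv2.resize(a,None,fx=2.9,fy=2.9,interpolation=cv2.INTER_CUBIC))
E
```

```text
t 15.93 car [-73.3   0.2 193. ] rot [-1.569  0.005  0.24 ] F car [ 0.1  -1.37  0.18] w 0.3
 shift cm [ 2.53 -0.12 -0.03] turn 0.003
```

View pics/s3z.png

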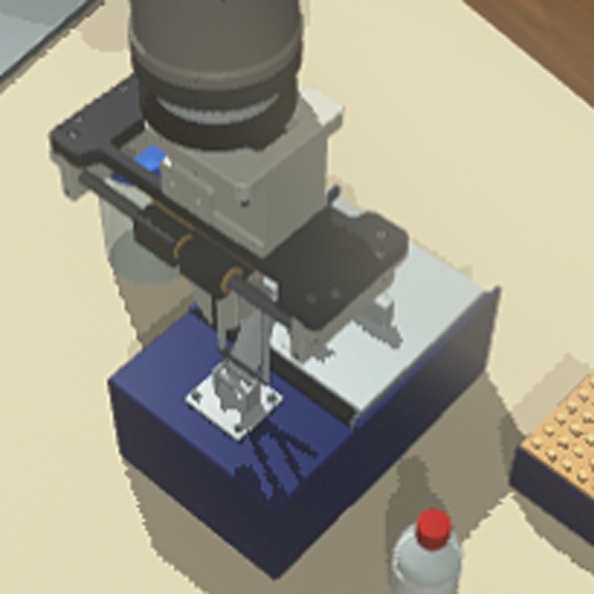

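View pics/t3z.png

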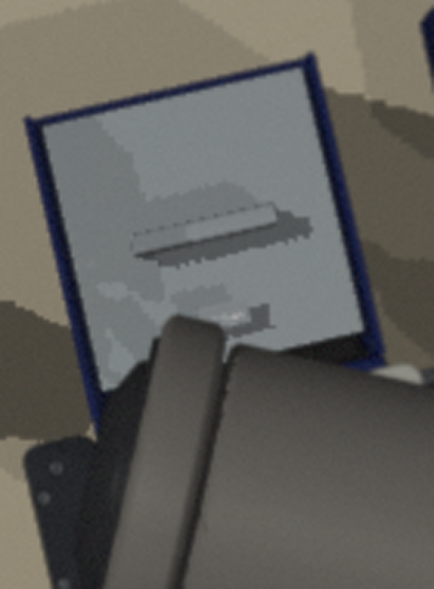

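The bail wires stand upright against the fingers and the lever hasn't moved. I'll keep pushing.

Emit:
apply_moves(
  rows=[
    [[0.4,0,0],0,0],
    [[0.8,0,0],0,0],
    [[1.2,0,0],0,0],
    [[1.6,0,0],0,0],
    [[2,0,0],0,0],
  ],
)

```text
time: 16.65
tool_pos: [559.6, -31.8, 192.8]
tcp_rot: [-1.569, 0.005, 0.24]
contact_force: [0.3, -1.0, -0.2]
grip_width: 0.6
```

Emit:
apply_moves(
  rows=[
    [[0.3,0,0],0,0],
    [[0.6,0,0],0,0],
    [[0.9,0,0],0,0],
    [[0.9,0,0],0,0],
  ],
)

```text
time: 17.15
tool_pos: [568.5, -29.6, 192.7]
tcp_rot: [-1.569, 0.005, 0.24]
contact_force: [-0.1, -0.6, 0.0]
grip_width: 0.4
```

```bash
python3 - <<'E'
from h import *
goal([-48,0,194])
im=vision.capture("side"); a=im[145:350,230:435,::-1]; cv2.imwrite("pics/s4z.png",cv2.resize(a,None,fx=2.9,fy=2.9,interpolation=cv2.INTER_CUBIC))
E
```

```text
t 17.15 car [-43.8   0.3 192.7] rot [-1.569  0.005  0.24 ] F car [-0.26 -0.53  0.04] w 0.4
 shift cm [-0.42 -0.13 -0.03] turn 0.003
```

View pics/s4z.png

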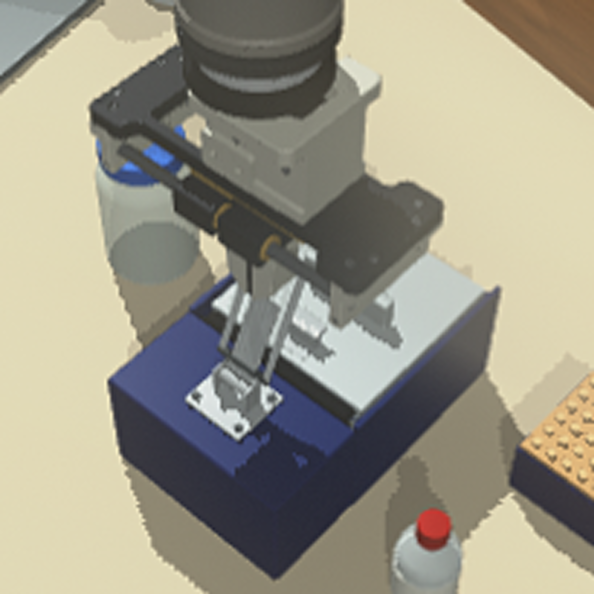

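Emit:
apply_moves(
  rows=[
    [[0.4,0,0],0,0],
    [[0.8,0,0],0,0],
    [[1.2,0,0],0,0],
    [[1.6,0,0],0,0],
    [[2,0,0],0,0],
  ],
)

```text
time: 17.82
tool_pos: [588.0, -24.8, 192.6]
tcp_rot: [-1.569, 0.005, 0.241]
contact_force: [1.7, 0.2, -0.0]
grip_width: 0.5
```

```bash
python3 - <<'E'
from h import *
goal([-48,0,194])
im=vision.capture("side"); a=im[145:350,230:435,::-1]; cv2.imwrite("pics/s5z.png",cv2.resize(a,None,fx=2.9,fy=2.9,interpolation=cv2.INTER_CUBIC))
E
```

```text
t 17.82 car [-23.6   0.4 192.6] rot [-1.569  0.005  0.241] F car [ 1.65 -0.22 -0.01] w 0.5
 shift cm [-2.44 -0.13 -0.03] turn 0.004
```

View pics/s5z.png

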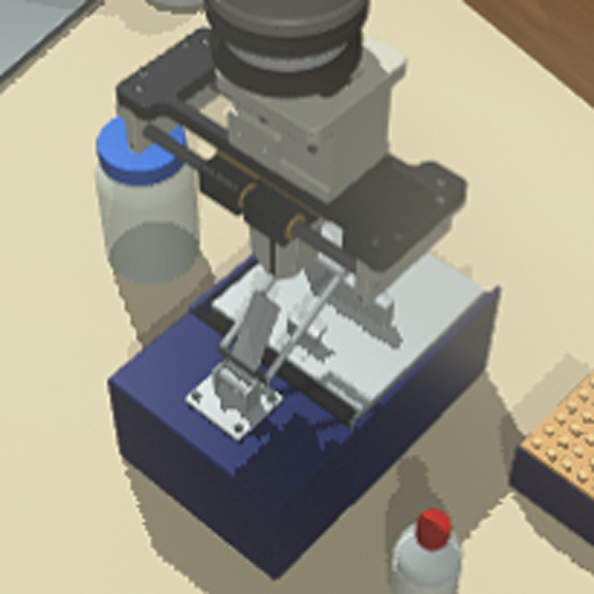

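Emit:
apply_moves(
  rows=[
    [[0.4,0,0],0,0],
    [[0.8,0,0],0,0],
    [[1.2,0,0],0,0],
    [[1.4,0,0],0,0],
    [[1.4,0,0],0,0],
  ],
)

```text
time: 18.5
tool_pos: [602.1, -21.3, 192.4]
tcp_rot: [-1.569, 0.005, 0.241]
contact_force: [0.6, -0.0, 0.0]
grip_width: 0.5
```

```bash
python3 - <<'E'
from h import *
goal([-48,0,194])
im=vision.capture("side"); a=im[145:350,230:435,::-1]; cv2.imwrite("pics/s6z.png",cv2.resize(a,None,fx=2.9,fy=2.9,interpolation=cv2.INTER_CUBIC))
E
```

```text
t 18.5 car [ -9.2   0.4 192.4] rot [-1.569  0.005  0.241] F car [ 0.55 -0.15  0.05] w 0.5
 shift cm [-3.88 -0.14 -0.03] turn 0.004
```

View pics/s6z.png

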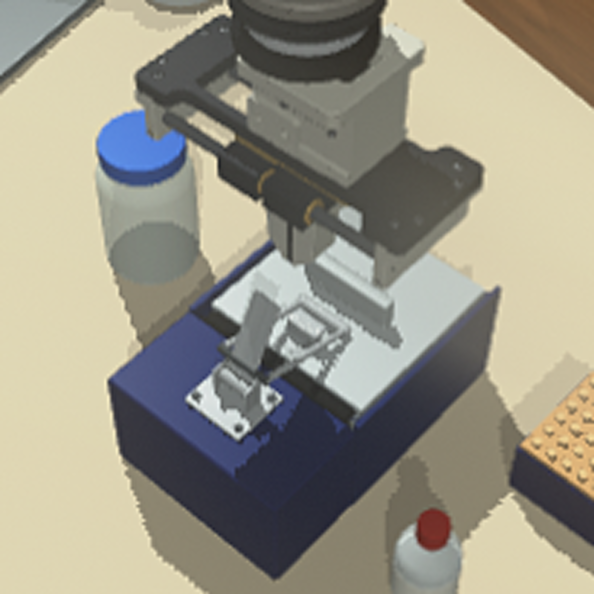

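Emit:
apply_moves(
  rows=[
    [[0,0,0],0,0],
    [[0,0,0],0,0],
  ],
)

```text
time: 18.8
tool_pos: [601.9, -21.4, 192.5]
tcp_rot: [-1.569, 0.005, 0.241]
contact_force: [-0.7, -0.5, -1.3]
grip_width: 0.2
```

```bash
python3 - <<'E'
from h import *
goal([-10,0,164])
im=vision.capture("side"); cv2.imwrite("pics/side7.png",im[:,:,::-1]);a=im[195:350,260:415,::-1]; cv2.imwrite("pics/s7z.png",cv2.resize(a,None,fx=3.8,fy=3.8,interpolation=cv2.INTER_CUBIC))
E
```

```text
t 18.8 car [ -9.4   0.4 192.5] rot [-1.569  0.005  0.241] F car [-0.85 -0.31 -1.31] w 0.2
 shift cm [-0.05  2.85 -0.04] turn 0.004
```

View pics/s7z.png

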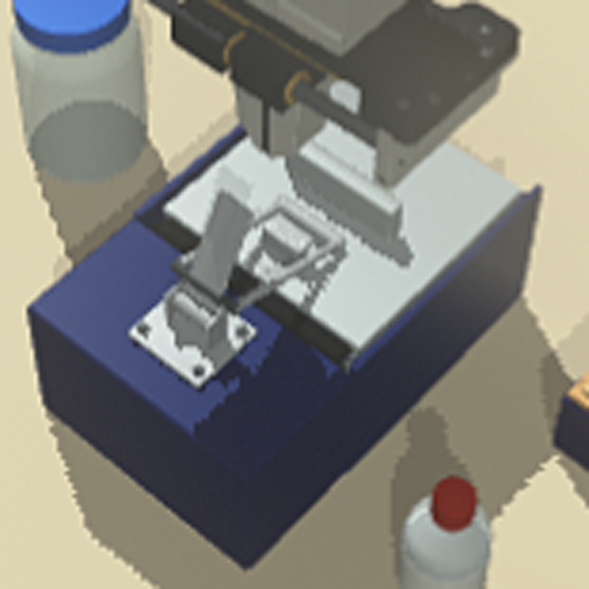

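```bash
python3 - <<'E'
from h import *
o=[1.2,1.1,.9]
def px(P): 
    p=proj("side",c2w(CAR,P),o); return ((p-[260,195]+.3)*3.8).round(0).tolist()
for L in(.95,1.09):
  for e in(-.3,-.1,.1,.3):
    hx,hz=-65+14*np.cos(L),106+14*np.sin(L); x,z=hx+80*np.cos(e),hz+80*np.sin(e)
    print(L,e,round(x),round(z),px([[x,18,z],[x,-18,z]]))
  print("tip",px([[-65+62*np.cos(L),0,106+62*np.sin(L)]]))
d=-2
print("keeper lip far",px([[7.5+d,12,103],[7.5+d,-12,103]]))
E
```

```text
0.95 -0.3 20 94 [[288.0, 200.0], [343.0, 238.0]]
0.95 -0.1 23 109 [[293.0, 177.0], [349.0, 215.0]]
0.95 0.1 23 125 [[293.0, 156.0], [350.0, 194.0]]
0.95 0.3 20 141 [[290.0, 138.0], [347.0, 177.0]]
tip [[250.0, 195.0]]
1.09 -0.3 18 95 [[286.0, 201.0], [341.0, 239.0]]
1.09 -0.1 21 110 [[291.0, 177.0], [346.0, 215.0]]
1.09 0.1 21 126 [[291.0, 156.0], [348.0, 194.0]]
1.09 0.3 18 142 [[287.0, 139.0], [345.0, 177.0]]
tip [[239.0, 198.0]]
keeper lip far [[279.0, 211.0], [316.0, 237.0]]
```

The bar is resting on the lid beyond the keeper: its ends are at (280,203) and (340,243) in the crop, against a predicted (286,201) and (341,239) for z = 94. Next I'll set up the lever path.

```bash
cat > lev.py <<'E'
from h import *
import sys
r=56
def tcp(L): return np.r_[-65+r*np.cos(L)+2*np.sin(L)+9.5, 0, 106+r*np.sin(L)-2*np.cos(L)+14]
if __name__=="__main__":
    o,R,cp=st(); goal([-10,0,166])
    C=cp-[9.5,0,14]; v=C-[-65,0,106]; print("corner r",np.hypot(v[0],v[2]).round(1),"ang",(np.arctan2(v[2],v[0])+np.arcsin(2/np.hypot(v[0],v[2]))).round(3))
    for L in map(float,sys.argv[1:]):
        t=tcp(L); w=c2w(CAR,t)[0]; print(L,t.round(1),(R.T@(w-o["tool_pos"])/10).round(2))
E
python3 lev.py 1.57 1.7 1.9
```

```text
t 18.85 car [ -9.4   0.4 192.4] rot [-1.569  0.005  0.241] F car [ 0.74 -0.75  0.09] w 0.5
 shift cm [-0.05  2.64 -0.04] turn 0.004
corner r 85.9 ang 1.027
1.57 [-53.5   0.  176. ] [-4.4   1.67 -0.03]
1.7 [-60.7   0.  175.8] [-5.13  1.69 -0.03]
1.9 [-71.7   0.  173.6] [-6.23  1.91 -0.02]
```

Emit:
apply_moves(
  rows=[
    [[0,1.3,0],0,0],
    [[0,2.65,0],0,0],
    [[-0.3,2.65,0],0,0],
    [[-0.7,2.65,0],0,0],
    [[-1,2.65,0],0,0],
  ],
)

```text
time: 19.48
tool_pos: [592.0, -23.9, 166.5]
tcp_rot: [-1.569, 0.004, 0.24]
contact_force: [0.4, 0.4, -0.9]
grip_width: 0.3
```

```bash
python3 lev.py 1.4 1.57 1.7 1.9
```

```text
t 19.48 car [-19.6   0.3 166.5] rot [-1.569  0.004  0.24 ] F car [ 0.44  0.32 -0.88] w 0.3
 shift cm [ 0.96  0.04 -0.03] turn 0.003
corner r 58.7 ang 0.947
1.4 [-44.    0.  174.8] [-2.45 -0.83 -0.02]
1.57 [-53.5   0.  176. ] [-3.39 -0.94 -0.02]
1.7 [-60.7   0.  175.8] [-4.12 -0.92 -0.01]
1.9 [-71.7   0.  173.6] [-5.22 -0.7  -0.01]
```

Emit:
apply_moves(
  rows=[
    [[-0.4,0,0],0,0],
    [[-0.8,-0.1,0],0,0],
    [[-1.2,-0.2,0],0,0],
    [[-1.6,-0.4,0],0,0],
    [[-2,-0.6,0],0,0],
  ],
)

```text
time: 20.1
tool_pos: [572.2, -28.8, 172.6]
tcp_rot: [-1.569, 0.005, 0.24]
contact_force: [1.4, -0.9, -0.3]
grip_width: 0.3
```

Emit:
apply_moves(
  rows=[
    [[-0.4,-0.15,0],0,0],
    [[-0.8,-0.25,0],0,0],
    [[-1.2,-0.3,0],0,0],
    [[-1.6,-0.3,0],0,0],
    [[-1.9,-0.3,0],0,0],
  ],
)

```text
time: 20.72
tool_pos: [553.5, -33.3, 175.7]
tcp_rot: [-1.569, 0.005, 0.241]
contact_force: [0.9, -0.6, -1.4]
grip_width: 0.0
```

```bash
python3 lev.py 1.7 1.75 1.8 1.85 1.9 1.95 2
python3 - <<'E'
from h import *
im=vision.capture("side"); a=im[145:350,230:435,::-1]; cv2.imwrite("pics/s8z.png",cv2.resize(a,None,fx=2.9,fy=2.9,interpolation=cv2.INTER_CUBIC))
E
```

```text
t 20.73 car [-59.2   0.2 175.7] rot [-1.569  0.005  0.241] F car [ 0.77 -0.79 -1.42] w 0.0
 shift cm [ 4.93  0.94 -0.04] turn 0.004
corner r 55.8 ang 1.673
1.7 [-60.7   0.  175.8] [-0.15 -0.01 -0.02]
1.75 [-63.5   0.  175.5] [-0.43  0.02 -0.02]
1.8 [-66.3   0.  175. ] [-0.71  0.07 -0.01]
1.85 [-69.    0.  174.4] [-0.98  0.13 -0.01]
1.9 [-71.7   0.  173.6] [-1.25  0.21 -0.01]
1.95 [-74.4   0.  172.8] [-1.51  0.3  -0.01]
2.0 [-77.    0.  171.8] [-1.77  0.4  -0.01]
```

View pics/s8z.png

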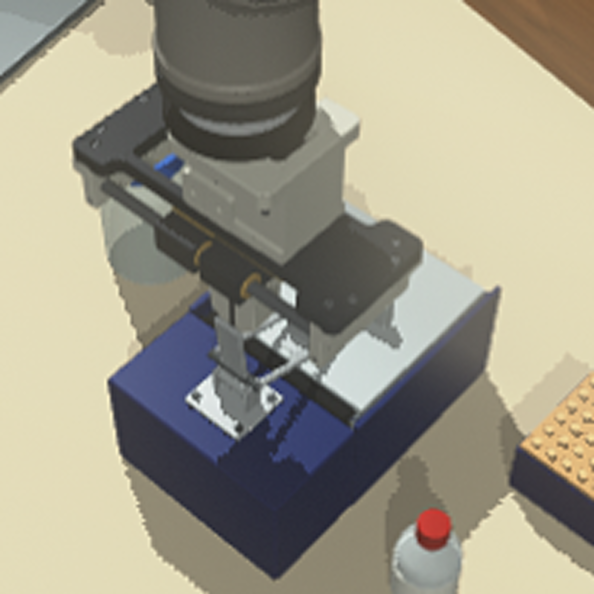

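The lever is just past upright and the bail still lies on the lid. Carrying on along the arc.

Emit:
apply_moves(
  rows=[
    [[-0.43,0.02,0],0,0],
    [[-0.71,0.07,0],0,0],
    [[-0.98,0.13,0],0,0],
    [[-1.25,0.21,0],0,0],
  ],
)

```text
time: 21.28
tool_pos: [541.0, -36.4, 173.6]
tcp_rot: [-1.569, 0.005, 0.24]
contact_force: [1.5, 0.8, -0.8]
grip_width: 0.5
```

```bash
python3 lev.py 1.85 1.9 1.95 2 2.05 2.1
```

```text
t 21.27 car [-7.210e+01  1.000e-01  1.736e+02] rot [-1.569  0.005  0.24 ] F car [ 1.66  0.43 -0.81] w 0.5
 shift cm [ 6.22  0.73 -0.03] turn 0.003
corner r 56.2 ang 1.907
1.85 [-69.    0.  174.4] [ 0.31 -0.08 -0.01]
1.9 [-71.7   0.  173.6] [ 0.04  0.   -0.01]
1.95 [-74.4   0.  172.8] [-0.22  0.09 -0.01]
2.0 [-77.    0.  171.8] [-0.48  0.19 -0.01]
2.05 [-79.5   0.  170.6] [-0.74  0.31 -0.01]
2.1 [-82.    0.  169.3] [-0.99  0.43 -0.01]
```

Emit:
apply_moves(
  rows=[
    [[-0.22,0.09,0],0,0],
    [[-0.48,0.19,0],0,0],
    [[-0.74,0.31,0],0,0],
  ],
)

```text
time: 21.65
tool_pos: [533.6, -38.2, 170.6]
tcp_rot: [-1.569, 0.005, 0.241]
contact_force: [0.7, 0.2, 1.0]
grip_width: 0.2
```

```bash
python3 lev.py 2.05 2.1 2.15 2.2 2.25
python3 - <<'E'
from h import *
im=vision.capture("side"); a=im[145:350,230:435,::-1]; cv2.imwrite("pics/s9z.png",cv2.resize(a,None,fx=2.9,fy=2.9,interpolation=cv2.INTER_CUBIC))
E
```

```text
t 21.65 car [-7.970e+01  1.000e-01  1.706e+02] rot [-1.569  0.005  0.241] F car [ 0.76 -0.01  0.99] w 0.2
 shift cm [ 6.98  0.42 -0.03] turn 0.004
corner r 56.1 ang 2.053
2.05 [-79.5   0.  170.6] [ 0.02 -0.   -0.01]
2.1 [-82.    0.  169.3] [-0.23  0.12 -0.01]
2.15 [-84.5   0.  168. ] [-0.47  0.26 -0.01]
2.2 [-86.8   0.  166.5] [-0.71  0.42 -0.01]
2.25 [-89.1   0.  164.8] [-0.94  0.58 -0.01]
```

View pics/s9z.png

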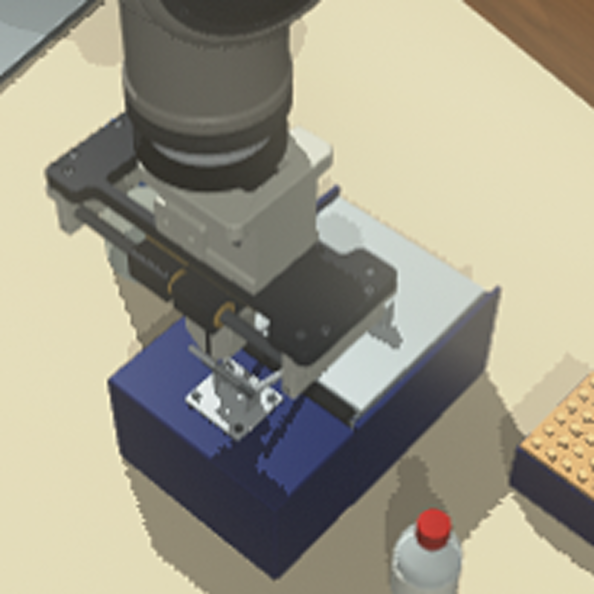

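Emit:
apply_moves(
  rows=[
    [[-0.12,0.06,0],0,0],
    [[-0.23,0.12,0],0,0],
  ],
)

```text
time: 21.95
tool_pos: [531.2, -38.9, 169.4]
tcp_rot: [-1.57, 0.005, 0.24]
contact_force: [2.3, 0.1, 1.3]
grip_width: 0.6
```

Emit:
apply_moves(
  rows=[
    [[-0.12,0.07,0],0,0],
    [[-0.24,0.14,0],0,0],
  ],
)

```text
time: 22.2
tool_pos: [529.0, -39.4, 168.1]
tcp_rot: [-1.57, 0.004, 0.24]
contact_force: [3.0, 1.6, 2.2]
grip_width: 0.6
```

```bash
python3 lev.py 2.15 2.2 2.25 2.3 2.35
```

```text
t 22.2 car [-84.5   0.  168.1] rot [-1.57   0.004  0.24 ] F car [3.28 0.86 2.24] w 0.6
 shift cm [ 7.45  0.18 -0.03] turn 0.003
corner r 56.1 ang 2.148
2.15 [-84.5   0.  168. ] [-0.    0.01 -0.  ]
2.2 [-86.8   0.  166.5] [-0.24  0.16 -0.  ]
2.25 [-89.1   0.  164.8] [-0.47  0.33 -0.  ]
2.3 [-91.3   0.  163.1] [-0.68  0.5  -0.  ]
2.35 [-93.4   0.  161.2] [-0.89  0.69 -0.  ]
```

Resistance is building, about 4 N now, which means the bail is hooked and drawing.

Emit:
apply_moves(
  rows=[
    [[-0.12,0.08,0],0,0],
    [[-0.24,0.17,0],0,0],
  ],
)

```text
time: 22.45
tool_pos: [526.7, -40.0, 166.5]
tcp_rot: [-1.57, 0.004, 0.24]
contact_force: [1.8, 0.9, 2.9]
grip_width: 0.5
```

```bash
python3 lev.py 2.2 2.25 2.3 2.35
```

```text
t 22.45 car [-86.9   0.  166.5] rot [-1.57   0.004  0.24 ] F car [1.99 0.42 2.87] w 0.5
 shift cm [ 7.69  0.02 -0.03] turn 0.003
corner r 56.1 ang 2.2
2.2 [-86.8   0.  166.5] [ 0.  0. -0.]
2.25 [-89.1   0.  164.8] [-0.23  0.17 -0.  ]
2.3 [-91.3   0.  163.1] [-0.44  0.34 -0.  ]
2.35 [-93.4   0.  161.2] [-0.65  0.53  0.  ]
```

Emit:
apply_moves(
  rows=[
    [[-0.12,0.09,0],0,0],
    [[-0.23,0.17,0],0,0],
  ],
)

```text
time: 22.7
tool_pos: [524.4, -40.5, 164.9]
tcp_rot: [-1.57, 0.004, 0.24]
contact_force: [2.4, 0.2, 3.5]
grip_width: 0.4
```

Emit:
apply_moves(
  rows=[
    [[-0.11,0.09,0],0,0],
    [[-0.22,0.18,0],0,0],
  ],
)

```text
time: 22.95
tool_pos: [522.2, -41.1, 163.1]
tcp_rot: [-1.57, 0.004, 0.24]
contact_force: [1.0, 1.7, 3.9]
grip_width: -0.1
```

```bash
python3 lev.py 2.3 2.35 2.4 2.45
```

```text
t 22.95 car [-91.4  -0.  163.1] rot [-1.57   0.004  0.24 ] F car [1.34 1.39 3.89] w -0.1
 shift cm [ 8.14 -0.33 -0.03] turn 0.003
corner r 56.1 ang 2.302
2.3 [-91.3   0.  163.1] [ 0.01 -0.    0.  ]
2.35 [-93.4   0.  161.2] [-0.2   0.18  0.  ]
2.4 [-95.4   0.  159.3] [-0.4   0.38  0.  ]
2.45 [-97.4   0.  157.3] [-0.59  0.58  0.  ]
```

Emit:
apply_moves(
  rows=[
    [[-0.1,0.09,0],0,0],
    [[-0.2,0.18,0],0,0],
  ],
)

```text
time: 23.2
tool_pos: [520.2, -41.6, 161.3]
tcp_rot: [-1.57, 0.004, 0.24]
contact_force: [1.5, 1.4, 5.4]
grip_width: 0.5
```

Emit:
apply_moves(
  rows=[
    [[-0.1,0.1,0],0,0],
    [[-0.2,0.2,0],0,0],
  ],
)

```text
time: 23.45
tool_pos: [518.2, -42.1, 159.2]
tcp_rot: [-1.57, 0.004, 0.241]
contact_force: [1.5, 0.9, 5.3]
grip_width: 0.2
```

```bash
python3 lev.py 2.4 2.45 2.5 2.55
```

```text
t 23.45 car [-95.6  -0.  159.2] rot [-1.57   0.004  0.241] F car [1.69 0.47 5.26] w 0.2
 shift cm [ 8.56 -0.71 -0.02] turn 0.004
corner r 56.1 ang 2.403
2.4 [-95.4   0.  159.3] [ 0.02 -0.01  0.  ]
2.45 [-97.4   0.  157.3] [-0.17  0.2   0.  ]
2.5 [-99.2   0.  155.1] [-0.35  0.41  0.01]
2.55 [-100.9    0.   152.9] [-0.52  0.63  0.01]
```

```bash
python3 - <<'E'
from h import *
for n in("side","top"):
    im=vision.capture(n); a=im[145:350,230:435,::-1]; cv2.imwrite(f"pics/{n}10z.png",cv2.resize(a,None,fx=2.9,fy=2.9,interpolation=cv2.INTER_CUBIC))
E
```

```text
(no output)
```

View pics/side10z.png

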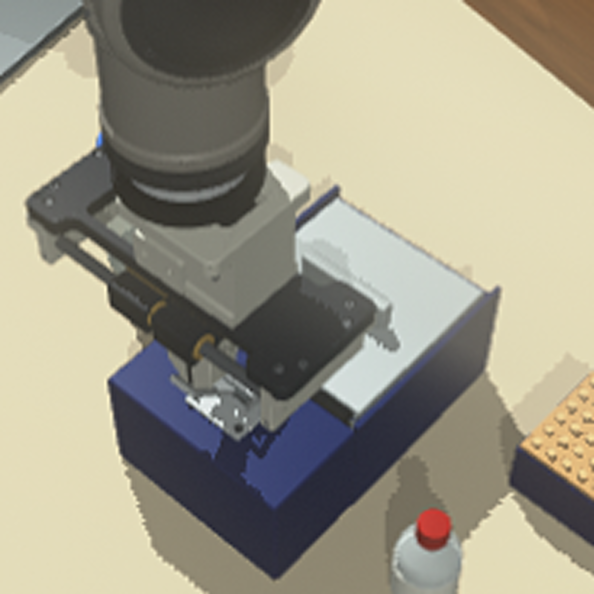

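View pics/top10z.png

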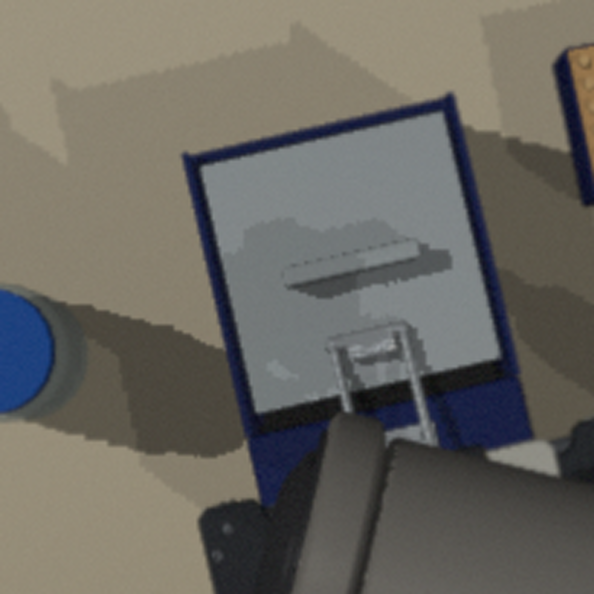

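```bash
python3 - <<'E'
from h import *
o=[-1.2,-1.1,-.2]
def px(P): 
    p=proj("top",c2w(CAR,P),o); return ((p-[230,145]+.3)*2.9).round(0).tolist()
for x in(2,4,6,8,10,12,14): print(x,px([[x,18,94],[x,-18,94]]))
for d in(-1,-2,-3,-4): print(d,"lip far",px([[7.5+d,12,103],[7.5+d,-12,103]]),"near",px([[-4+d,12,103],[-4+d,-12,103]]),"ridge near top",px([[38+d,35,112],[38+d,-35,112]]),"far",px([[48+d,35,112],[48+d,-35,112]]))
E
```

```text
2 [[333.0, 342.0], [402.0, 326.0]]
4 [[332.0, 338.0], [401.0, 322.0]]
6 [[331.0, 334.0], [400.0, 319.0]]
8 [[331.0, 330.0], [400.0, 315.0]]
10 [[330.0, 327.0], [399.0, 311.0]]
12 [[329.0, 323.0], [398.0, 307.0]]
14 [[328.0, 319.0], [397.0, 303.0]]
-1 lip far [[343.0, 330.0], [390.0, 319.0]] near [[348.0, 352.0], [395.0, 342.0]] ridge near top [[285.0, 280.0], [422.0, 249.0]] far [[281.0, 261.0], [417.0, 230.0]]
-2 lip far [[344.0, 332.0], [390.0, 321.0]] near [[349.0, 354.0], [395.0, 344.0]] ridge near top [[286.0, 282.0], [422.0, 251.0]] far [[281.0, 262.0], [418.0, 232.0]]
-3 lip far [[344.0, 334.0], [391.0, 323.0]] near [[349.0, 356.0], [396.0, 346.0]] ridge near top [[286.0, 284.0], [423.0, 253.0]] far [[282.0, 264.0], [418.0, 234.0]]
-4 lip far [[345.0, 336.0], [391.0, 325.0]] near [[350.0, 358.0], [396.0, 348.0]] ridge near top [[286.0, 286.0], [423.0, 255.0]] far [[282.0, 266.0], [419.0, 236.0]]
```

The bar sits at about carrier x 4, right against the keeper's far face, so it is hooked. I'll continue the throw.

Emit:
apply_moves(
  rows=[
    [[-0.09,0.1,0],0,0],
    [[-0.17,0.2,0],0,0],
  ],
)

```text
time: 23.8
tool_pos: [516.3, -42.5, 157.1]
tcp_rot: [-1.57, 0.004, 0.241]
contact_force: [1.7, -0.0, 5.1]
grip_width: 0.6
```

Emit:
apply_moves(
  rows=[
    [[-0.09,0.1,0],0,0],
    [[-0.18,0.21,0],0,0],
  ],
)

```text
time: 24.05
tool_pos: [514.4, -43.0, 154.9]
tcp_rot: [-1.57, 0.004, 0.241]
contact_force: [1.2, 1.2, 4.4]
grip_width: 0.2
```

```bash
python3 lev.py 2.5 2.55 2.6 2.65 2.7
```

```text
t 24.05 car [-99.5  -0.  154.9] rot [-1.57   0.004  0.241] F car [1.42 0.84 4.38] w 0.2
 shift cm [ 8.94 -1.15 -0.03] turn 0.004
corner r 56.2 ang 2.506
2.5 [-99.2   0.  155.1] [ 0.03 -0.02  0.  ]
2.55 [-100.9    0.   152.9] [-0.14  0.2   0.  ]
2.6 [-102.5    0.   150.6] [-0.29  0.43  0.01]
2.65 [-103.9    0.   148.2] [-0.44  0.67  0.01]
2.7 [-105.3    0.   145.7] [-0.57  0.92  0.01]
```

Emit:
apply_moves(
  rows=[
    [[-0.07,0.1,0],0,0],
    [[-0.14,0.2,0],0,0],
    [[-0.21,0.31,0],0,0],
    [[-0.29,0.43,0],0,0],
  ],
)

```text
time: 24.55
tool_pos: [511.3, -43.7, 150.5]
tcp_rot: [-1.57, 0.005, 0.241]
contact_force: [-0.1, 0.3, 4.5]
grip_width: 0.5
```

Emit:
apply_moves(
  rows=[
    [[-0.07,0.12,0],0,0],
    [[-0.15,0.24,0],0,0],
    [[-0.21,0.36,0],0,0],
    [[-0.28,0.49,0],0,0],
  ],
)

```text
time: 25.05
tool_pos: [508.4, -44.4, 145.4]
tcp_rot: [-1.57, 0.005, 0.241]
contact_force: [-0.7, -0.6, 2.3]
grip_width: 0.5
```

```bash
python3 lev.py 2.7 2.75 2.8 2.85 2.9 2.95 3 3.05
```

```text
t 25.05 car [-105.6   -0.   145.4] rot [-1.57   0.005  0.241] F car [-0.8  -0.47  2.26] w 0.5
 shift cm [ 9.55 -2.11 -0.03] turn 0.004
corner r 56.2 ang 2.708
2.7 [-105.3    0.   145.7] [ 0.04 -0.03  0.  ]
2.75 [-106.5    0.   143.2] [-0.09  0.22  0.  ]
2.8 [-107.6    0.   140.6] [-0.19  0.48  0.  ]
2.85 [-108.6    0.   138. ] [-0.29  0.74  0.  ]
2.9 [-109.4    0.   135.3] [-0.37  1.01  0.  ]
2.95 [-110.1    0.   132.6] [-0.44  1.28  0.  ]
3.0 [-110.7    0.   129.9] [-0.49  1.56  0.  ]
3.05 [-111.1    0.   127.1] [-0.54  1.83  0.  ]
```

Emit:
apply_moves(
  rows=[
    [[-0.09,0.22,0],0,0],
    [[-0.19,0.48,0],0,0],
    [[-0.29,0.74,0],0,0],
    [[-0.37,1.01,0],0,0],
  ],
)

```text
time: 25.55
tool_pos: [504.5, -45.3, 134.9]
tcp_rot: [-1.569, 0.006, 0.24]
contact_force: [-0.9, 0.2, 1.8]
grip_width: 0.4
```

Emit:
apply_moves(
  rows=[
    [[-0.04,0.13,0],0,0],
    [[-0.07,0.27,0],0,0],
    [[-0.1,0.41,0],0,0],
    [[-0.12,0.55,0],0,0],
  ],
)

```text
time: 26.05
tool_pos: [503.3, -45.6, 129.3]
tcp_rot: [-1.569, 0.006, 0.241]
contact_force: [-0.8, -1.3, 0.4]
grip_width: 0.6
```

```bash
python3 lev.py 3 3.05 3.1 3.15
```

```text
t 26.05 car [-1.109e+02  1.000e-01  1.293e+02] rot [-1.569  0.006  0.241] F car [-1.1  -1.07  0.39] w 0.6
 shift cm [10.07 -3.73 -0.04] turn 0.004
corner r 56.2 ang 3.011
3.0 [-110.7    0.   129.9] [ 0.02 -0.06 -0.01]
3.05 [-111.1    0.   127.1] [-0.02  0.22 -0.01]
3.1 [-111.4    0.   124.3] [-0.05  0.5  -0.01]
3.15 [-111.5    0.   121.5] [-0.06  0.78 -0.01]
```

Emit:
apply_moves(
  rows=[
    [[-0.02,0.12,0],0,0],
    [[-0.03,0.24,0],0,0],
    [[-0.04,0.36,0],0,0],
    [[-0.05,0.45,0],0,0],
  ],
)

```text
time: 26.55
tool_pos: [502.8, -45.7, 124.7]
tcp_rot: [-1.569, 0.006, 0.241]
contact_force: [-1.4, 0.5, 0.3]
grip_width: 0.5
```

Emit:
apply_moves(
  rows=[
    [[0,-2,0],0,0],
    [[0,-7,0],0,0],
    [[-5,-11,0],0,0],
    [[-9,-13,0],0,0],
    [[-12,-13,0],0,0],
  ],
)

```text
time: 27.18
tool_pos: [386.3, -74.6, 257.0]
tcp_rot: [-1.572, 0.003, 0.24]
contact_force: [0.2, 0.1, -0.7]
grip_width: 0.2
```

```bash
python3 - <<'E'
from h import *
goal([-240,0,250])
for n in("side","top"):
    im=vision.capture(n); cv2.imwrite(f"pics/{n}11.png",im[:,:,::-1])
    a=im[195:350,260:415,::-1] if n=="side" else im[160:350,285:425,::-1]; f=3.8 if n=="side" else 3.1
    cv2.imwrite(f"pics/{n}11z.png",cv2.resize(a,None,fx=f,fy=f,interpolation=cv2.INTER_CUBIC))
E
```

```text
t 27.18 car [-231.4   -0.7  257. ] rot [-1.572  0.003  0.24 ] F car [ 0.22  0.02 -0.69] w 0.2
 shift cm [-0.86  0.71  0.08] turn 0.003
```

View pics/side11z.png

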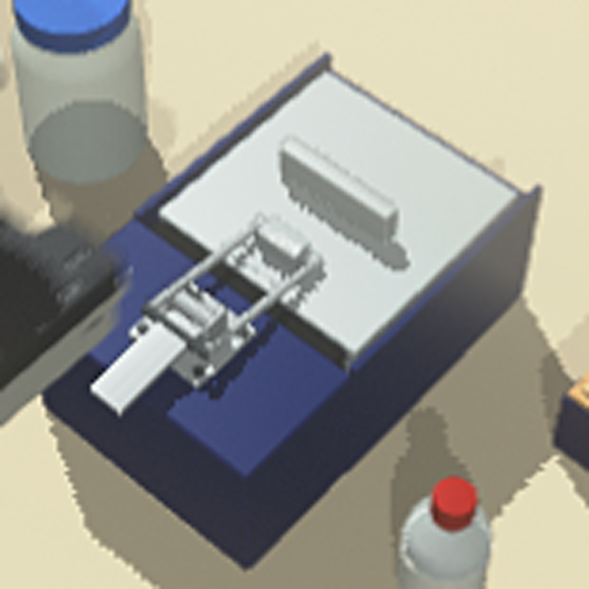

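View pics/top11z.png

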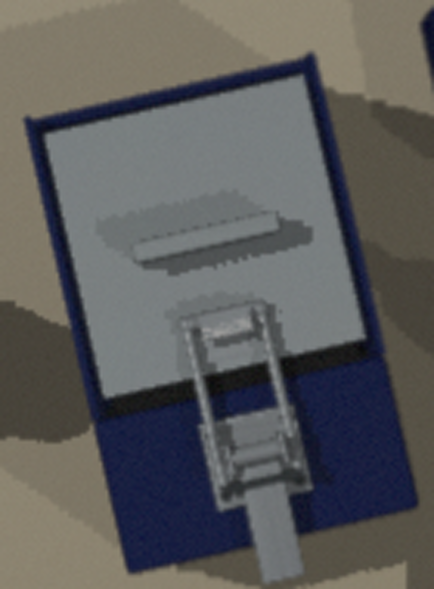

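```bash
python3 - <<'E'
from h import *
def px(n,P,o,c0,f): return ((proj(n,c2w(CAR,P),o)-c0+.3)*f).round(0).tolist()
for L in(2.9,3.0,3.1,3.2,3.25):
    x,z=-65+62*np.cos(L)-2*np.sin(L)*-1,106+62*np.sin(L)-2*np.cos(L)
    print(L,px("side",[[x,10,z],[x,-10,z]],[1.2,1.1,.9],[260,195],3.8),px("top",[[x,0,z]],[-1.2,-1.1,-.2],[285,160],3.1))
for d in(0,-2,-4,-5.5): print(d,px("top",[[38+d,35,112],[38+d,-35,112]],[-1.2,-1.1,-.2],[285,160],3.1))
E
```

```text
2.9 [[90.0, 354.0], [122.0, 379.0]] [[286.0, 577.0]]
3.0 [[89.0, 364.0], [121.0, 389.0]] [[286.0, 579.0]]
3.1 [[89.0, 372.0], [120.0, 397.0]] [[285.0, 579.0]]
3.2 [[90.0, 380.0], [121.0, 405.0]] [[284.0, 578.0]]
3.25 [[90.0, 384.0], [122.0, 409.0]] [[284.0, 577.0]]
0 [[134.0, 251.0], [280.0, 218.0]]
-2 [[135.0, 255.0], [281.0, 222.0]]
-4 [[136.0, 259.0], [282.0, 226.0]]
-5.5 [[136.0, 262.0], [282.0, 229.0]]
```

Everything agrees: the lever is at about 3.25 (side pixels (92,387) and (122,414) match the stop), the bar is behind the keeper, and the hand is clear. Handing in.

```bash
python3 - <<'E'
from plant import order
print(order.close_job())
E
```

```text
the job is handed in; nothing more can be done
None
```

The lid is clamped shut: I closed it onto the seal, hooked the bail behind the keeper, threw the lever over past centre and moved the hand away. I handed the job in at about 27 s; it reports no verdict.

- **Lid:** I pushed it by the ridge until the force rose from about 2 N of friction to about 6.5 N (vector sum) and the motion stalled. I took that as the seal, with the lid about 2 mm past the nominal seal face.
- **Bail:** I pushed it past upright and it fell onto the lid beyond the keeper. A picture taken during the draw put its bar at about carrier x = 4 mm, against the keeper's far face.
- **Lever:** The force peaked at about 5.7 N and fell away to nothing near centre.

**Last checks:**
- After I withdrew, both cameras showed the lever lying down at about 3.25 rad, its stop.
- The bar was behind the keeper, with the lid drawn in to about -4 to -5.5 mm.
- The hand was clear of the carrier, and the bottle and flask showed no change; I did not look separately at the tip rack.
- Forces were only read at the end of each move call; the highest reading was about 6.6 N.
- The two cameras disagreed by about 2 mm in my fit of the carrier's position, which is within their calibration. No check failed.

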